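# Knock the jammed spacer out from between two tool cases and put it on the scale

## Robot

A 7-joint arm with a two-finger parallel gripper is mounted at the origin on the work surface. World frame = base frame: x ahead of the robot, y to its left, z up, the work surface at z = 0. Lengths are in m, angles in rad, forces in N, time in s.
With the tool pointing down it reaches from about 0.4 to 0.85 m from the base axis. Payload 10.4 kg.
Tool frame: the origin (TCP) lies at the very end of the fingers, on their centre line; the grasp point (between the pads) lies 19 mm behind it; x points along the fingers, z is the direction in which the jaws open and shut, and the axes are right-handed (so a half turn about x gives the same grasp; the last joint's range is limited). The gripper opens to 85 mm and grips with 20 to 120 N. Pads are 22 mm wide; open, the fingers measure 114 mm over their backs; the gripper's body (76 mm by 85 mm) begins 54 mm behind the grasp point. The pads swing forward as they close: fully open they stand 13 mm farther back than shut.
Start: joints at [1.323, 0.332, -0.065, 1.46, 0.022, 1.35, -0.088], TCP at [0.139, -0.609, 0.231] pointing down, gripper open.
Joint ranges: [-2.6, 2.6], [-0.5, 2.12], [-1.47, 1.34], [0.16, 2.42], [-1.27, 4.41], [0.06, 2.06], [-2.6, 2.6]. Speed limits (rad/s): [2.22, 2.22, 2.79, 2.79, 3.14, 3.14, 3.14].

## Interface

Orientations are given as a unit quaternion [x, y, z, w].
In Python, from workcell import readout, camera, manip gives the robot as it stands.
- The arm moves only by the shell command python3 -m inch 'ROWS' [FORCE]. ROWS is JSON, a list of rows, each a list of 3 entries, a list of its own where there are three numbers: the turn, a rotation vector about the tool's x, y, z in degrees, then the shift along the tool's x, y, z in mm, then the closure, from 0 (fully open) to 1 (shut). In form: [[[wx, wy, wz], [dx, dy, dz], hand], ...]. A call has 1 to 10 rows; each row is the pose to reach, as a shift and turn from the pose measured when the call began, along the tool's axes at that moment; what a row does not reach only later rows make up. A row lasts 1/8 s, in which the tool goes at most 62.5 mm and 10.7 degrees, less where a joint would pass 70% of its speed; a pose out of reach is approached as far as the arm can. A call with a gripper value outside its range is refused whole. The fingers move at their own pace and stop on an object; FORCE is the grip in N (left out, the last holds). Time passes only in rows, so rows that repeat a pose let the fingers close. It gives the time, the measured TCP pose, the force and the opening at its end, in the units of the state.
- readout.get_obs(): the state, without advancing time (a new reading comes with each control period).
- camera(name): name is "side" or "top"; returns a dict with "pixels" (400x640x3 uint8, red, green, blue), "range_z" (400x640 float32, m along the optical axis (not along the pixel's ray), 0 where there is no reading), "intrinsics" (3x3 intrinsics, pixels), "extrinsics" (4x4, takes a point from world to camera coordinates). Camera axes: x right, y down, z forward; pixel columns grow to the right and rows downward; lengths in m; the calibration is good to about 2 mm. A picture is of the moment at which its call begins.
- manip.hand_in(): hands the job in, once; it reports no verdict.
The state is a dict: "clock": time; "joint_pos": joint angles; "joint_velocities": joint speeds; "tau": joint torques, N m; "position": TCP position; "ee_rot": TCP orientation; "ft_force": force on the tool from outside, world axes, zero at the start; "torque": the same for the moment, N m; "grip_width": opening from 0.0 (shut) to 1.0 (fully open).
Only numpy, scipy, OpenCV 4.12 (cv2) and the standard library are available. Lean on these libraries where they do the work, as an engineer would, in place of code of your own. Each camera call takes 0.05 s, during which the arm holds its last target.

## Task

The wooden spacer between the two screwdriver cases in the sloping tote is jammed. Knock it sideways along the gap with the green tapping block, without putting your fingers on it while it is stuck, until it is clear of the cases in the empty end of the tote. Then stand the block back on the desk, lift the spacer out and lay it gently down flat in the middle of the scale's pan, leaving the other things on the desk alone.

Things in the scene. Friction and masses are not known exactly. Their poses are not given: they have to be found in the camera images.
- tote_floor (a point): Centre of the inside floor of a fixed blue-grey tote on a steel stand, its floor sloping down 30 degrees away from the robot. This point is 85 mm over the desk. Axes: x down the slope (away from the robot), y across it (left, seen from the robot), z square to the floor. Inside it is 212 mm along x, 320 mm along y (-160 to +160); walls 6 mm thick, 50 mm above the floor, rim 7 mm wider outside.
- gap_floor (a point): On the tote's floor, 74 mm towards +y from tote_floor, same axes: middle of the gap between two fixed closed screwdriver cases (red tray, clear lid, 52 mm high). Along y the cases reach 84 mm either way from here; along x the gap is 34 mm wide (-17 to +17), the cases fill the rest of the tote. The gap is open at the top and towards -y, and ends 2 mm from the tote's wall at +y.
- case_side: Side wall of the lower case, facing the gap, 166 mm long, 4 mm thick; origin at its lower edge's middle, 4 mm over the floor, axes as tote_floor. It is bowed and springs against the spacer with about 10 N, so sliding the spacer along the gap takes 8 to 18 N and no finger fits beside it. Once the spacer has passed, the wall comes out 2 mm into the gap.
- bay_floor (a point): On the tote's floor, 85 mm towards -y from tote_floor, same axes: middle of the tote's empty end, 150 mm long (y) and 212 mm wide (x). Four ribs 4 mm wide and 6 mm high run along y over the whole floor, centred at x = -65, -20.5, +20.5 and +65 mm; the middle two keep the freed spacer from sliding down the slope.
- spacer_center (a point): Centre of a loose pale hardwood spacer, 34 (x) by 100 (y) by 36 mm (z), about 0.1 kg. It starts on the tote's floor in the gap, axes as tote_floor, centre 42 to 58 mm towards +y from tote_floor. It must go towards -y: with its centre past y = -60 mm it is clear of the cases. Between its +y end face, the one to knock, and the tote's wall are 52 to 68 mm of empty gap.
- block_center (a point): Centre of a loose green hard-plastic tapping block, 26 mm (x) by 34 mm (y) by 110 mm (z, upright), about 0.1 kg. It stands on end on the desk, this point 55 mm over the desk, between tote and scale. It fits the gap with its 26 mm side across it.
- pan_center (a point): Centre of the top face of the pan of a white bench scale that stands fixed on the desk. The pan is 150 mm (x) by 190 mm (y), flat and level, its top 72 mm over the desk. The sloped console with the display is on the -x side, no higher than the pan. The pan does not move.
- tape_roll: Bystander: a roll of brown packing tape lying flat, 96 mm across, 45 mm high, origin under its centre.
- carton: Bystander: a small closed cardboard box, 80 by 110 by 50 mm, origin under its centre.
- driver: Bystander: a screwdriver with an orange handle, 190 mm long, lying on the desk, origin at its middle.
Mind the look-alikes: they are no part of the job. Leave any black, orange or purple look-alike of the part that bears block_center alone.

How it is judged:
By the outcome, as a careful person would: the job done as asked, in the order asked, and still so for the second after the job is handed in, with the robot touching nothing.
It also fails if it takes over 72 s, if anything falls off the work surface, if the arm or the gripper's body presses on something with over 40 N, if the wrist force passes 120 N, or if a joint passes its speed limit or range.

## Working session

There is one attempt and no reset: what is moved stays moved. The work goes in short steps, Python scripts to look and compute and a shell command to move; the robot and the scene stay as the last step left them, time stands still between calls to the robot, and variables do not carry over. Pictures are saved under pics/ and viewed, and the job is handed in when it is done.

```bash
mkdir -p pics; ls
python3 - <<'E'
from workcell import readout,camera,manip
import cv2,numpy as np
print(readout.get_obs())
for n in("top","side"):
    c=camera(n);cv2.imwrite(f"pics/{n}0.png",c["pixels"][:,:,::-1]);np.savez(f"{n}0.npz",**c)
    print(c["intrinsics"],c["extrinsics"])
E
```

```text
pics
{'clock': 0.0, 'joint_pos': array([ 1.32339546,  0.33291684, -0.06466953,  1.46097217,  0.02156604,
        1.34989342, -0.08849495]), 'joint_velocities': array([-0.00193823, -0.0014888 ,  0.00307598,  0.00066417, -0.00070929,
       -0.00084901,  0.00160262]), 'tau': array([-5.88088242e-04, -6.25444007e+01,  4.86669329e-02, -3.91608739e+01,
        1.61418202e-02,  9.94781993e-03, -1.22779900e-05]), 'position': array([ 0.13922061, -0.60889753,  0.23047303]), 'ee_rot': array([ 0.44108219,  0.55334814, -0.44044867,  0.55250095]), 'ft_force': array([-0.07213017,  0.41038534, -0.75935616]), 'torque': array([-0.03370977,  0.0171994 ,  0.02784005]), 'grip_width': 0.9995856965786163}
[[472.71214958   0.         326.97726573]
 [  0.         472.71214958 203.39191799]
 [  0.           0.           1.        ]] [[-1.47572466e-02 -9.99888838e-01 -2.12977337e-03 -2.33021335e-02]
 [-9.96717419e-01  1.48799461e-02 -7.95799788e-02  5.69755266e-01]
 [ 7.96028234e-02  9.48400846e-04 -9.96826209e-01  1.16423233e+00]
 [ 0.00000000e+00  0.00000000e+00  0.00000000e+00  1.00000000e+00]]
[[483.95750512   0.         314.6946237 ]
 [  0.         483.95750512 192.63175054]
 [  0.           0.           1.        ]] [[-0.87495867 -0.48409643 -0.0098983   0.50115387]
 [-0.32451383  0.60145504 -0.73002918  0.27013709]
 [ 0.3593579  -0.63553323 -0.68334429  1.08309857]
 [ 0.          0.          0.          1.        ]]
```

View pics/top0.png

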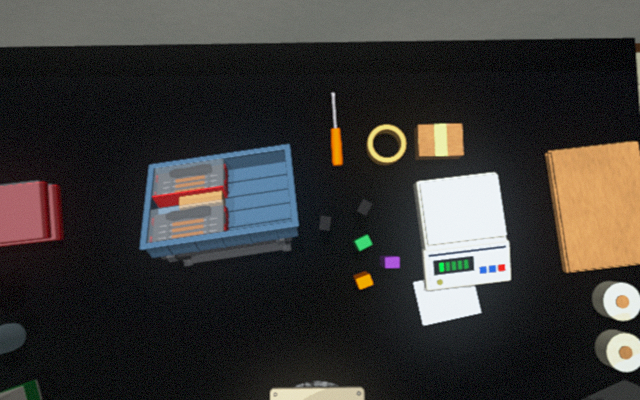

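View pics/side0.png

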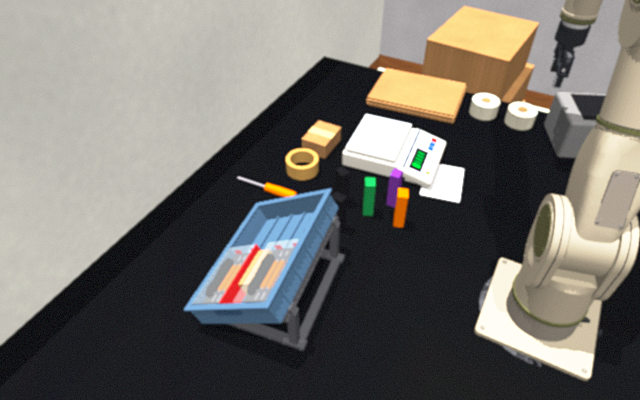

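```bash
cat > h.py <<'E'
import numpy as np,cv2
from scipy.spatial.transform import Rotation as R
def load(n):
    d=np.load(n);return {k:d[k] for k in d.files}
def cloud(c):
    K,E=c["intrinsics"],c["extrinsics"];z=c["range_z"];v,u=np.mgrid[:400,:640]
    p=np.stack([(u-K[0,2])/K[0,0]*z,(v-K[1,2])/K[1,1]*z,z],-1)
    return (p-E[:3,3])@E[:3,:3]
def onplane(c,uv,n,d): # n.p=d
    K,E=c["intrinsics"],c["extrinsics"];uv=np.atleast_2d(uv).astype(float)
    r=np.c_[(uv-K[[0,1],[2,2]])/K[0,0],np.ones(len(uv))]@E[:3,:3]
    o=-E[:3,:3].T@E[:3,3];n=np.array(n,float)
    return o+r*((d-o@n)/(r@n))[:,None]
def proj(c,p):
    K,E=c["intrinsics"],c["extrinsics"];q=np.atleast_2d(p)@E[:3,:3].T+E[:3,3]
    return q[:,:2]/q[:,2:]*K[0,0]+K[[0,1],[2,2]]
E
python3 - <<'E'
from h import *
t=load("top0.npz");s=load("side0.npz")
for n,c in(("top",t),("side",s)):
    hsv=cv2.cvtColor(c["pixels"],cv2.COLOR_RGB2HSV);P=cloud(c);z=P[...,2]
    m=cv2.inRange(hsv,(50,100,40),(85,255,255))
    k,l,st,ce=cv2.connectedComponentsWithStats(m)
    for i in range(1,k):
        if st[i,4]>60:
            q=P[l==i];print(n,"green",st[i],ce[i],q[q[:,2]>.1].mean(0) if (q[:,2]>.1).any() else 0,np.percentile(q[:,2],[5,50,95]))
            if n=="top":
                top=((l==i)&(z>.1)).astype(np.uint8);cs=cv2.findContours(top,0,2)[0];print(cv2.minAreaRect(cs[0]),top.sum())
# desk check
P=cloud(t);print("desk",P[300,150],P[100,250])
hsv=cv2.cvtColor(t["pixels"],cv2.COLOR_RGB2HSV)
m=cv2.inRange(hsv,(95,80,60),(115,255,255));m[:,:120]=0;m[:,310:]=0
q=P[m>0];print("tote",q.min(0),q.max(0),m.sum()/255)
# pan
m=cv2.inRange(hsv,(0,0,180),(180,40,255));k,l,st,ce=cv2.connectedComponentsWithStats(m)
for i in range(1,k):
    if st[i,4]>200: print(st[i],ce[i],np.median(P[l==i],0))
im=t["pixels"][:,:,::-1]
cv2.imwrite("pics/tz.png",np.hstack([cv2.resize(im[130:280,130:310],None,fx=4.4,fy=4,interpolation=2)]))
cv2.imwrite("pics/pz.png",cv2.resize(im[160:330,310:520],None,fx=3.5,fy=3.5,interpolation=2))
E
```

```text
top green [352 234  21  18 238] [362.65966387 242.19747899] [ 0.47087649 -0.11242323  0.11544833] [-0.0025022   0.10795258  0.11171176]
((372.0, 241.0), (0.0, 0.0), 0.0) 170
top green [438 259  31  14 299] [452.99665552 265.3277592 ] [ 0.47486494 -0.03288163  1.20582879] [0.04085389 0.04523809 0.05006729]
((449.0, 268.0), (0.0, 0.0), 0.0) 2
top green [  4 380  36  20 265] [ 29.13584906 390.0490566 ] 0 [0.00874768 0.02809544 0.0493251 ]Traceback (most recent call last):
  File "<stdin>", line 11, in <module>
IndexError: tuple index out of range
```

Run:
```python
from h import *
t=load("top0.npz");s=load("side0.npz")
P=cloud(t);z=P[...,2];ok=t["range_z"]>0;hsv=cv2.cvtColor(t["pixels"],cv2.COLOR_RGB2HSV)
g=cv2.inRange(hsv,(50,100,40),(85,255,255));g[:, :345]=0;g[:,380:]=0
top=((g>0)&ok&(z>.1)&(z<.12)).astype(np.uint8)
ys,xs=np.nonzero(top);q=P[ys,xs];print("block",q.mean(0),np.median(q[:,2]),len(q))
r=cv2.minAreaRect(onplane(t,np.c_[xs,ys],[0,0,1],.11)[:,:2].astype(np.float32));print(r)
print("desk",P[300,150],P[100,250])
m=cv2.inRange(hsv,(95,80,60),(115,255,255));m[:,:120]=0;m[:,310:]=0
q=P[(m>0)&ok];print("tote",q.min(0),q.max(0))
pan=((z>.062)&(z<.082)&ok);pan[:,:400]=0;pan[:,530:]=0;pan[:150]=0;pan[300:]=0
k,l,st,ce=cv2.connectedComponentsWithStats(pan.astype(np.uint8));i=1+st[1:,4].argmax();q=P[l==i]
r=cv2.minAreaRect(q[:,:2].astype(np.float32));print("pan",st[i],q.mean(0),np.median(q,0),r)
im=t["pixels"][:,:,::-1]
cv2.imwrite("pics/tz.png",cv2.resize(im[130:280,130:310],None,fx=4.4,fy=4,interpolation=2))
cv2.imwrite("pics/pz.png",cv2.resize(im[160:330,310:520],None,fx=3.5,fy=3.5,interpolation=2))
```

```text
block [ 0.47085289 -0.11289389  0.10899637] 0.10881969921037161 169
((0.4707778990268707, -0.11302710324525833), (0.025698795914649963, 0.033134061843156815), 25.580533981323242)
desk [0.33385915 0.41703706 0.00200243] [ 0.84504893  0.16518268 -0.00226106]
tote [ 0.44118001  0.03329625 -0.00714619] [0.72915114 0.44818575 0.19094409]
pan [ 419  174   87   71 4893] [ 0.54689915 -0.35606334  0.07105946] [ 0.54661266 -0.35636572  0.07104553] ((0.5475226640701294, -0.3569454848766327), (0.1501975804567337, 0.19078223407268524), 5.943785667419434)
```

View pics/tz.png

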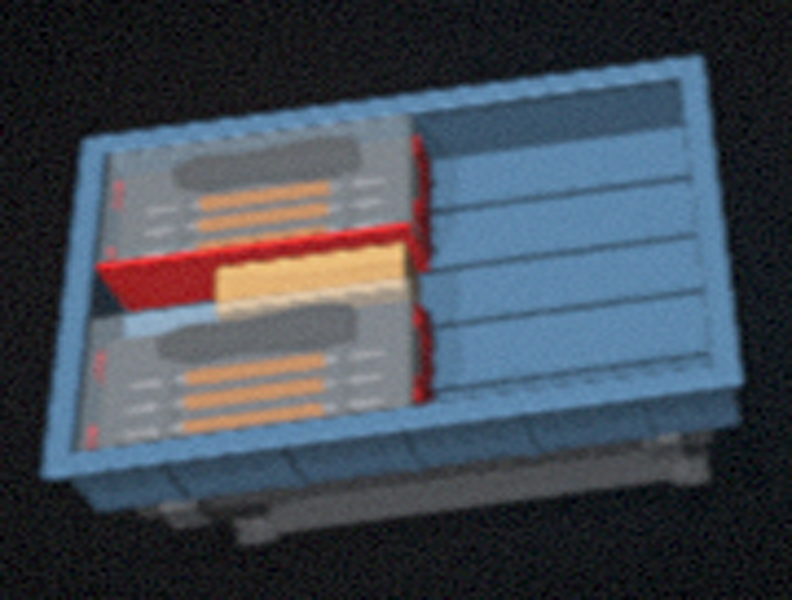

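View pics/pz.png

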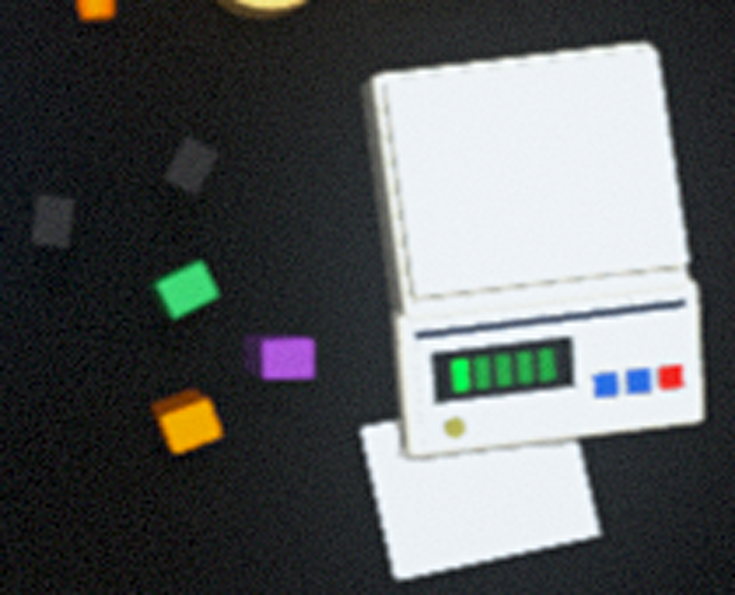

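Run:
```python
from h import *
from scipy.optimize import least_squares
t=load("top0.npz");s=load("side0.npz")
# blue mask quad in both views
for n,c,x0,x1 in(("top",t,120,310),("side",s,170,350)):
    hsv=cv2.cvtColor(c["pixels"],cv2.COLOR_RGB2HSV);m=cv2.inRange(hsv,(95,80,60),(118,255,255));m[:,:x0]=0;m[:,x1:]=0
    im=c["pixels"][:,:,::-1]
im=s["pixels"][:,:,::-1]
cv2.imwrite("pics/sz.png",cv2.resize(im[180:350,175:350],None,fx=4,fy=3.5,interpolation=2))
px=np.array([[148.2,165],[289.8,144.3],[298.6,226.3],[139.5,248.8]])
L=np.array([[119,173,50],[119,-173,50],[-119,-173,50],[-119,173,50]])/1e3
def T(v,l):
    return R.from_euler("ZY",[v[2],np.pi/6]).apply(l)+[v[0],v[1],.085]
f=lambda v:(proj(t,T(v,L))-px).ravel()
r=least_squares(f,[.6,.2,.1]);print(r.x,np.degrees(r.x[2]),r.fun.round(1))
P=cloud(t);Q=R.from_euler("ZY",[r.x[2],np.pi/6]).inv().apply((P-[r.x[0],r.x[1],.085]).reshape(-1,3)).reshape(P.shape)*1e3
ok=t["range_z"]>0
for nm,(a,b,cc,d) in dict(bayfloor=(-60,60,-140,-30),caseU=(30,90,0,140),caseL=(-90,-30,0,140),spacer=(-8,10,10,90)).items():
    k=ok&(Q[...,0]>a)&(Q[...,0]<b)&(Q[...,1]>cc)&(Q[...,1]<d)&(Q[...,2]>-10)&(Q[...,2]<60)
    q=Q[k];A=np.c_[q[:,:2],np.ones(len(q))];print(nm,len(q),np.median(q[:,2]),np.linalg.lstsq(A,q[:,2],rcond=None)[0].round(3))
print(proj(s,T(r.x,L)))
np.save("tote.npy",r.x)
# spacer top face corners
hsv=cv2.cvtColor(t["pixels"],cv2.COLOR_RGB2HSV);m=cv2.inRange(hsv,(12,70,130),(25,160,255))
k=(m>0)&ok&(abs(Q[...,0])<18)&(Q[...,2]>28)&(Q[...,2]<44);q=Q[k];print("sp",len(q),q.min(0),q.max(0),np.percentile(q[:,1],[1,50,99]),np.median(q,0))
```

```text
[0.56266466 0.21157044 0.13099001] 7.505174838235527 [ 0.6 -0.5 -0.  -0.3  0.  -0.1 -0.5  0.8]
bayfloor 1826 0.9405281525977294 [0.    0.    1.346]
caseU 1161 51.63518526815153 [ 4.0000e-03 -1.0000e-03  5.1441e+01]
caseL 1399 51.542386079772974 [ 1.000e-03 -0.000e+00  5.165e+01]
spacer 186 36.91563852366377 [-5.0000e-02 -8.0000e-03  3.7415e+01]
[[183.62739014 308.17298267]
 [256.82599529 201.46917736]
 [332.21002617 186.65209277]
 [267.5896464  306.04306434]]
sp 346 [-7.01589355 -0.92158932 31.5285859 ] [17.98375122 99.01045899 41.73041924] [-0.54511378 48.53173317 97.34703222] [ 5.80109163 48.53173317 36.73860152]
```

View pics/sz.png

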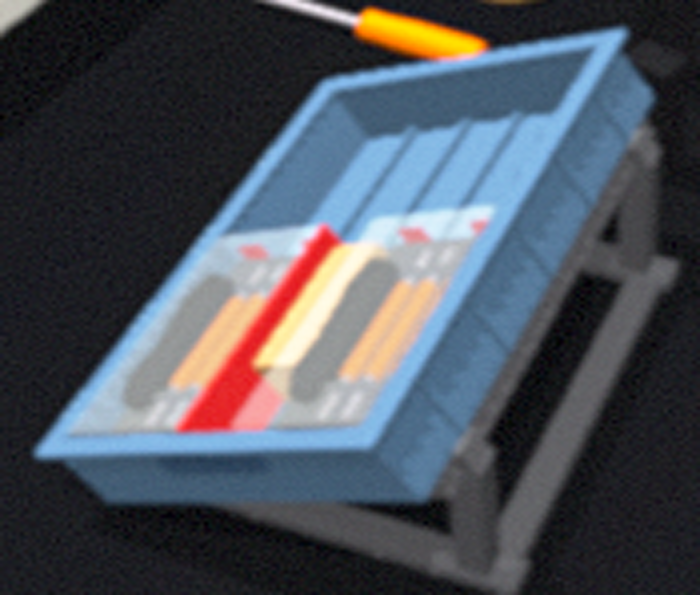

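Run:
```python
from h import *
from scipy.optimize import least_squares
t=load("top0.npz");s=load("side0.npz")
px=np.array([[148.2,165],[289.8,144.3],[298.6,226.3],[139.5,248.8]])-.38
ps=np.array([[35/4+175,455/3.5+180],[327/4+175,82/3.5+180],[627/4+175,30/3.5+180],[371/4+175,452/3.5+180]])-.36
ps[1]=[256.2,203.]
L=np.array([[119,173,50],[119,-173,50],[-119,-173,50],[-119,173,50]])/1e3
def T(v,l): return R.from_euler("ZY",[v[2],np.pi/6]).apply(l)+[v[0],v[1],.085]
for nm,f in dict(top=lambda v:(proj(t,T(v,L))-px).ravel(),side=lambda v:(proj(s,T(v,L))-ps).ravel(),both=lambda v:np.r_[(proj(t,T(v,L))-px).ravel(),(proj(s,T(v,L))-ps).ravel()]).items():
    r=least_squares(f,[.6,.2,.1]);print(nm,r.x,np.degrees(r.x[2]),r.fun.round(1))
np.save("tote.npy",r.x)
# block in side view: top face green bright
hsv=cv2.cvtColor(s["pixels"],cv2.COLOR_RGB2HSV)
P=cloud(s);g=cv2.inRange(hsv,(50,100,40),(85,255,255))>0;g[:,:350]=0;g[:,385:]=0;g[:165]=0
q=P[g&(s["range_z"]>0)];print("side block hi",q[q[:,2]>.105].mean(0),(q[:,2]>.105).sum(),q[:,2].min(),q[:,2].max())
# predicted top face outline of top-derived block in side view
w=R.from_euler("Z",25.6,degrees=True).apply(np.array([[13,17,0],[13,-17,0],[-13,-17,0],[-13,17,0],[0,0,0]])/1e3)+[.4708,-.113,.11]
print(proj(s,w)); print(np.argwhere(g).min(0),np.argwhere(g).max(0))
Pt=cloud(t);zz=Pt[...,2];
for n,u,v in(("blk1",325,223),("blk2",364,206),("pur",391,262),("ora",365,280),("tape",372,130),("carton",440,140)): print(n,np.median(Pt[v-3:v+4,u-3:u+4].reshape(-1,3),0))
cv2.imwrite("pics/sb.png",cv2.resize(s["pixels"][150:250,330:470,::-1],None,fx=5,fy=5,interpolation=2))
```

```text
top [0.56354466 0.21243619 0.13111142] 7.512130954009427 [ 0.7 -0.5 -0.  -0.3 -0.  -0.2 -0.5  0.8]
side [0.56080359 0.21612113 0.13313682] 7.628177851806417 [-0.4  0.7  0.1 -0.2  0.5 -0.2 -0.1 -0.5]
both [0.56246688 0.21397133 0.13257916] 7.596226491814275 [-0.   0.1 -0.7  0.1 -0.7  0.2 -1.2  1.4 -0.4 -0.5  0.  -0.9  0.3 -1.
 -0.3 -1.7]
side block hi [ 0.47094097 -0.11067597  0.10879219] 96 -0.0062984460385718 0.1131727379112597
[[365.10349953 184.91269106]
 [364.87720829 176.16343492]
 [374.89192555 176.47378133]
 [375.31913645 185.23836298]
 [370.043718   180.65357344]]
[175 362] [216 376]
blk1 [ 0.51690137 -0.02657632  0.10878191]
blk2 [ 0.5550774  -0.11770182  0.10965849]
pur [ 0.424853   -0.17732518  0.10939758]
ora [ 0.38472269 -0.11655794  0.10966438]
tape [ 0.75709698 -0.14893389  0.00221605]
carton [ 0.72091767 -0.31474241  0.04970846]
```

View pics/sb.png

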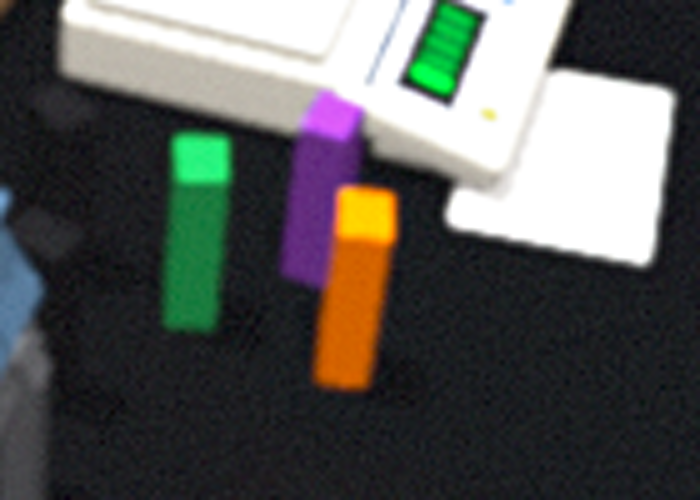

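```bash
cat >> h.py <<'E'
def go(pos,zax,xax=(0,0,-1)):
    "print turn/shift for TCP pos, jaw axis zax (world), tool x xax; sign of jaw chosen both"
    from workcell import readout
    o=readout.get_obs();R0=R.from_quat(o["ee_rot"]);x=np.array(xax,float);x/=np.linalg.norm(x)
    print("t",round(o["clock"],2),"pos",o["position"].round(4),"F",o["ft_force"].round(1),"grip",round(float(o["grip_width"]),3),"q",o["joint_pos"].round(2))
    M=R0.as_matrix();print("tool x",M[:,0].round(3),"z",M[:,2].round(3))
    sh=R0.inv().apply(np.array(pos)-o["position"])*1e3
    for sg in(1,-1):
        z=np.array(zax,float)*sg;z-=x*(x@z);z/=np.linalg.norm(z)
        Rt=R.from_matrix(np.c_[x,np.cross(z,x),z]);w=np.degrees((R0.inv()*Rt).as_rotvec())
        print(" turn",w.round(1),"|",np.linalg.norm(w).round(1),"| shift",sh.round(1),np.linalg.norm(sh).round(0))
def yv(deg): a=np.radians(deg);return [-np.sin(a),np.cos(a),0]
def tote(l):
    v=np.load("tote.npy");return R.from_euler("ZY",[v[2],np.pi/6]).apply(np.array(l)/1e3)+[v[0],v[1],.085]
def toteR():
    v=np.load("tote.npy");return R.from_euler("ZY",[v[2],np.pi/6]).as_matrix()
E
python3 -c "
from h import *
go([.471,-.112,.20],yv(25.6))
M=toteR();print(tote([0,128,150]));go(tote([0,128,150]),M[:,1],-M[:,2])"
```

```text
t 0.1 pos [ 0.1392 -0.609   0.2306] F [ 0.8  0.2 -0.2] grip 1.001 q [ 1.32  0.33 -0.06  1.46  0.02  1.35 -0.09]
tool x [-0.     0.001 -1.   ] z [ 0.223 -0.975 -0.001]
 turn [ 1.673e+02 -0.000e+00  1.000e-01] | 167.3 | shift [  31.1  434.2 -410.4] 598.0
 turn [-12.7  -0.1  -0. ] | 12.7 | shift [  31.1  434.2 -410.4] 598.0
[0.61988824 0.35076237 0.21490381]
t 0.1 pos [ 0.1392 -0.609   0.2306] F [ 0.8  0.2 -0.2] grip 1.001 q [ 1.32  0.33 -0.06  1.46  0.02  1.35 -0.09]
tool x [-0.     0.001 -1.   ] z [ 0.223 -0.975 -0.001]
 turn [-168.9   45.3    2. ] | 174.9 | shift [  16.7  682.5 -828.4] 1073.0
 turn [  5.2   1.3 -30. ] | 30.4 | shift [  16.7  682.5 -828.4] 1073.0
```

```bash
python3 -m inch '[[[-12.7,0,0],[31,434,-410],0],[[-12.7,0,0],[31,434,-410],0],[[-12.7,0,0],[31,434,-410],0],[[-12.7,0,0],[31,434,-410],0],[[-12.7,0,0],[31,434,-410],0],[[-12.7,0,0],[31,434,-410],0],[[-12.7,0,0],[31,434,-410],0],[[-12.7,0,0],[31,434,-410],0],[[-12.7,0,0],[31,434,-410],0],[[-12.7,0,0],[31,434,-410],0]]'
python3 -c "
from h import *
go([.471,-.112,.057],yv(25.6))"
```

```text
clock: 1.35
position: [0.4719, -0.1093, 0.1999]
ee_rot: [0.376, 0.599, -0.375, 0.598]
ft_force: [0.5, -2.0, 0.3]
grip_width: 1.001
t 1.35 pos [ 0.4719 -0.1093  0.1999] F [ 0.5 -2.   0.3] grip 1.001 q [ 0.74  0.09 -0.63  1.84  0.05  1.24 -1.03]
tool x [-0.     0.002 -1.   ] z [ 0.435 -0.901 -0.002]
 turn [-1.798e+02  1.000e-01 -2.000e-01] | 179.8 | shift [142.9  -2.1   2.3] 143.0
 turn [ 0.2 -0.1 -0. ] | 0.2 | shift [142.9  -2.1   2.3] 143.0
```

```bash
python3 -m inch '[[[0,0,0],[0,-2,2],0],[[0,0,0],[60,-2,2],0],[[0,0,0],[110,-2,2],0],[[0,0,0],[143,-2,2],0],[[0,0,0],[143,-2,2],0],[[0,0,0],[143,-2,2],0]]'
python3 - <<'E'
from h import *
go([.471,-.112,.057],yv(25.6))
from workcell import camera
for n in("top","side"):
    c=camera(n);cv2.imwrite(f"pics/{n}1.png",cv2.resize(c["pixels"][120:300,300:480,::-1],None,fx=3,fy=3))
E
```

```text
clock: 2.1
position: [0.4716, -0.1124, 0.0583]
ee_rot: [0.377, 0.599, -0.376, 0.599]
ft_force: [0.0, 0.4, 1.7]
grip_width: 1.0
t 2.1 pos [ 0.4716 -0.1124  0.0583] F [0.  0.4 1.7] grip 1.0 q [ 0.69  0.26 -0.61  1.98  0.18  0.95 -1.13]
tool x [ 0.001  0.001 -1.   ] z [ 0.434 -0.901 -0.001]
 turn [-1.799e+02  1.000e-01 -1.000e-01] | 179.9 | shift [ 1.3 -0.3 -0.6] 1.0
 turn [ 0.1 -0.  -0.1] | 0.2 | shift [ 1.3 -0.3 -0.6] 1.0
```

View pics/side1.png

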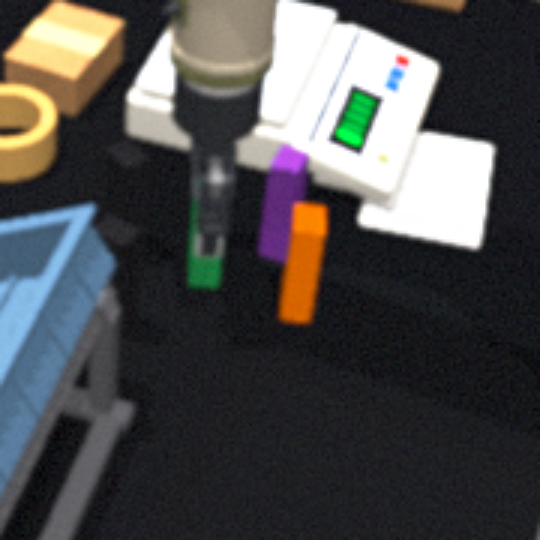

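```bash
python3 -m inch '[[[0,0,0],[1,0,0],1],[[0,0,0],[1,0,0],1],[[0,0,0],[1,0,0],1],[[0,0,0],[1,0,0],1],[[0,0,0],[1,0,0],1],[[0,0,0],[1,0,0],1]]' 100
python3 -m inch '[[[0,0,0],[-30,0,0],1],[[0,0,0],[-80,0,0],1],[[0,0,0],[-140,0,0],1],[[0,0,0],[-200,0,0],1],[[0,0,0],[-200,0,0],1],[[0,0,0],[-200,0,0],1]]'
python3 - <<'E'
from h import *
from workcell import camera
for n in("top","side"):
    c=camera(n);cv2.imwrite(f"pics/{n}2.png",c["pixels"][:,:,::-1])
M=toteR();print("spot above");go(tote([-1,129,190]),M[:,1],-M[:,2])
E
```

```text
clock: 2.95
position: [0.4722, -0.1123, 0.058]
ee_rot: [0.377, 0.598, -0.375, 0.599]
ft_force: [-1.4, -0.7, 6.2]
grip_width: 0.388
clock: 3.7
position: [0.4713, -0.1125, 0.2571]
ee_rot: [0.377, 0.598, -0.376, 0.599]
ft_force: [0.0, 0.6, -1.2]
grip_width: 0.385
spot above
t 3.8 pos [ 0.4709 -0.1123  0.2563] F [ 0.  -0.3 -1.2] grip 0.392 q [ 0.76  0.04 -0.63  1.75  0.03  1.35 -1.  ]
tool x [ 0.     0.001 -1.   ] z [ 0.434 -0.901 -0.001]
 turn [-156.8   42.     6.6] | 162.5 | shift [   6.9  353.8 -347.5] 496.0
 turn [ 17.7   4.7 -29.8] | 35.0 | shift [   6.9  353.8 -347.5] 496.0
```

View pics/side2.png

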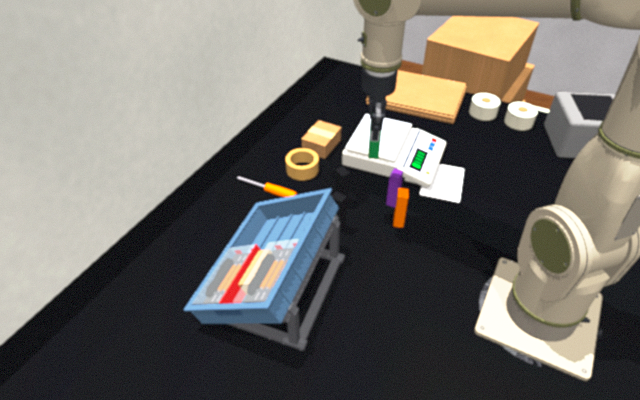

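Run:
```python
from h import *
M=toteR();print("spot above");go(tote([-1,129,240]),M[:,1],-M[:,2])
```

```text
spot above
t 3.8 pos [ 0.4709 -0.1123  0.2563] F [ 0.  -0.3 -1.2] grip 0.392 q [ 0.76  0.04 -0.63  1.75  0.03  1.35 -1.  ]
tool x [ 0.     0.001 -1.   ] z [ 0.434 -0.901 -0.001]
 turn [-156.8   42.     6.6] | 162.5 | shift [ -36.4  377.6 -339.7] 509.0
 turn [ 17.7   4.7 -29.8] | 35.0 | shift [ -36.4  377.6 -339.7] 509.0
```

```bash
python3 -m inch '[[[0,0,0],[-36,0,0],1],[[4,1,-7],[-36,60,-50],1],[[8,2,-14],[-36,100,-90],1],[[12,3,-20],[-36,140,-126],1],[[17.7,4.7,-29.8],[-36,180,-162],1],[[17.7,4.7,-29.8],[-36,220,-198],1],[[17.7,4.7,-29.8],[-36,260,-234],1],[[17.7,4.7,-29.8],[-36,300,-270],1],[[17.7,4.7,-29.8],[-36,340,-306],1],[[17.7,4.7,-29.8],[-36,378,-340],1]]'
python3 - <<'E'
from h import *
M=toteR();go(tote([-1,129,150]),M[:,1],-M[:,2])
E
```

```text
clock: 5.05
position: [0.6211, 0.3046, 0.2929]
ee_rot: [0.352, 0.627, -0.555, 0.419]
ft_force: [-0.6, 1.7, -2.9]
grip_width: 0.393
t 5.05 pos [0.6211 0.3046 0.2929] F [-0.6  1.7 -2.9] grip 0.393 q [-0.33  0.85 -0.35  0.63  0.05  2.06 -2.02]
tool x [-0.401 -0.025 -0.916] z [ 0.136 -0.99  -0.033]
 turn [-178.7    9.9   -2.5] | 179.0 | shift [ 70.7  35.5 -44.4] 91.0
 turn [ 1.  -1.6 -6.4] | 6.6 | shift [ 70.7  35.5 -44.4] 91.0
```

```bash
python3 -m inch '[[[1,-1.6,-6.4],[35,18,-22],1],[[1,-1.6,-6.4],[70,36,-44],1],[[1,-1.6,-6.4],[70,36,-44],1],[[1,-1.6,-6.4],[70,36,-44],1],[[1,-1.6,-6.4],[70,36,-44],1]]'
python3 - <<'E'
from h import *
M=toteR();go(tote([-1,129,118]),M[:,1],-M[:,2])
from workcell import camera
for n in("top","side"):
    c=camera(n);cv2.imwrite(f"pics/{n}3.png",c["pixels"][:,:,::-1])
E
```

```text
clock: 5.68
position: [0.6149, 0.3483, 0.2139]
ee_rot: [0.317, 0.634, -0.585, 0.395]
ft_force: [0.5, -0.1, -0.9]
grip_width: 0.386
t 5.67 pos [0.6149 0.3483 0.2139] F [ 0.5 -0.1 -0.9] grip 0.386 q [-0.49  0.98 -0.03  0.57 -0.18  2.06 -1.99]
tool x [-0.487 -0.06  -0.871] z [ 0.13  -0.992 -0.004]
 turn [180.   -1.    0.4] | 180.0 | shift [28.5  2.7 -2.7] 29.0
 turn [-0.  -0.3 -0.6] | 0.7 | shift [28.5  2.7 -2.7] 29.0
```

View pics/side3.png

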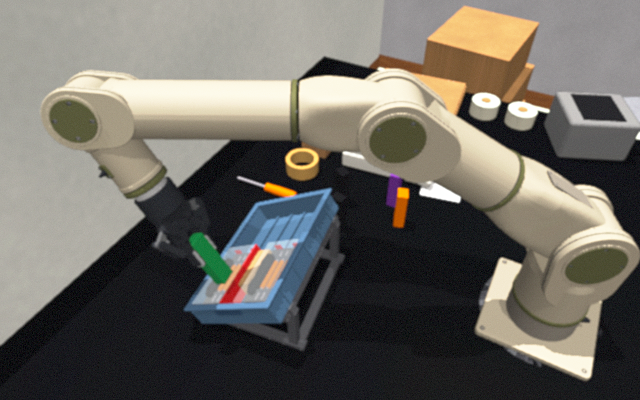

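View pics/top3.png

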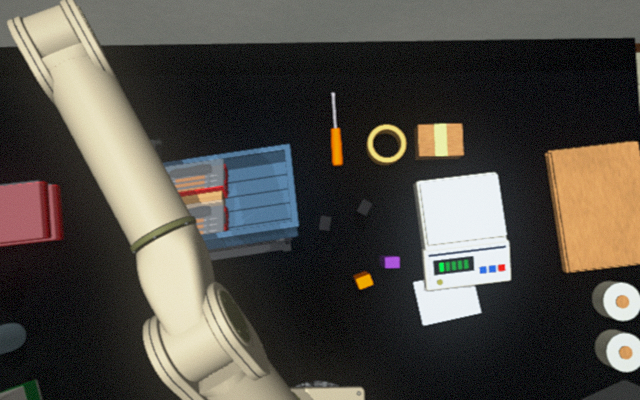

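```bash
python3 -m inch '[[[0,0,0],[28,3,-3],1],[[0,0,0],[28,3,-3],1],[[0,0,0],[28,3,-3],1]]'
python3 - <<'E'
from h import *
M=toteR();go(tote([-1,129,118]),M[:,1],-M[:,2])
from workcell import camera
c=camera("side");cv2.imwrite("pics/side4.png",cv2.resize(c["pixels"][210:330,150:300,::-1],None,fx=5,fy=5,interpolation=2))
hsv=cv2.cvtColor(c["pixels"],cv2.COLOR_RGB2HSV);g=cv2.inRange(hsv,(50,100,40),(85,255,255))>0;g[:,300:]=0;g&=c["range_z"]>0
v=np.load("tote.npy");q=(cloud(c)[g]-[v[0],v[1],.085])@M*1e3
print(len(q),np.percentile(q,[3,50,97],axis=0).round(1))
u=proj(c,[tote(l) for l in([13-1,129-17,60],[13-1,129+17,60],[-13-1,129+17,60])]);print(u)
E
```

```text
clock: 6.15
position: [0.6039, 0.3499, 0.1896]
ee_rot: [0.318, 0.634, -0.584, 0.395]
ft_force: [-0.9, -0.6, -0.8]
grip_width: 0.389
t 6.15 pos [0.6039 0.3499 0.1896] F [-0.9 -0.6 -0.8] grip 0.389 q [-0.49  0.95 -0.03  0.68 -0.18  1.98 -1.99]
tool x [-0.486 -0.059 -0.872] z [ 0.129 -0.992 -0.005]
 turn [180.   -1.1   0.5] | 180.0 | shift [2.1 0.1 0.2] 2.0
 turn [-0.  -0.3 -0.7] | 0.8 | shift [2.1 0.1 0.2] 2.0
941 [[-17.8 116.5  67.1]
 [-15.  134.7 118.7]
 [  3.7 148.4 172.1]]
[[229.92231588 281.40592672]
 [221.746901   294.33045151]
 [230.8296356  293.88379246]]
```

View pics/side4.png

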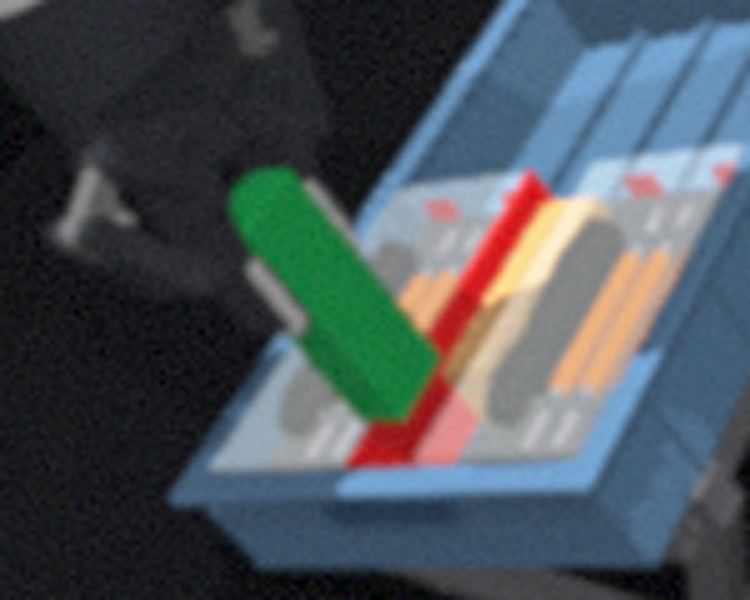

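```bash
python3 -m inch '[[[0,0,-0.7],[15,0,0],1],[[0,0,-0.7],[25,0,0],1],[[0,0,-0.7],[30,0,0],1]]'
python3 - <<'E'
from h import *
M=toteR();go(tote([-1,129,63]),M[:,1],-M[:,2])
E
```

```text
clock: 6.58
position: [0.5899, 0.3482, 0.1638]
ee_rot: [0.314, 0.635, -0.587, 0.392]
ft_force: [1.0, -0.2, -0.2]
grip_width: 0.388
t 6.58 pos [0.5899 0.3482 0.1638] F [ 1.  -0.2 -0.2] grip 0.388 q [-0.49  0.92 -0.04  0.78 -0.18  1.92 -1.98]
tool x [-0.495 -0.06  -0.867] z [ 0.129 -0.992 -0.005]
 turn [ 1.8e+02 -1.0e-01  5.0e-01] | 180.0 | shift [27.7 -0.5  0.6] 28.0
 turn [-0.  -0.3 -0.1] | 0.3 | shift [27.7 -0.5  0.6] 28.0
```

Block is 20 mm into the gap with no contact; continuing.

```bash
python3 -m inch '[[[0,0,0],[14,0,0],1],[[0,0,0],[24,0,0],1],[[0,0,0],[27,0,0],1],[[0,0,0],[27,0,0],1]]'
python3 - <<'E'
from h import *
M=toteR();go(tote([-1,129,63]),M[:,1],-M[:,2])
from workcell import camera
c=camera("side");cv2.imwrite("pics/side5.png",cv2.resize(c["pixels"][210:330,150:300,::-1],None,fx=5,fy=5,interpolation=2))
E
```

```text
clock: 7.08
position: [0.5766, 0.3466, 0.1406]
ee_rot: [0.314, 0.635, -0.586, 0.392]
ft_force: [0.2, -0.1, 0.1]
grip_width: 0.388
t 7.08 pos [0.5766 0.3466 0.1406] F [ 0.2 -0.1  0.1] grip 0.388 q [-0.49  0.9  -0.04  0.88 -0.17  1.85 -1.97]
tool x [-0.495 -0.06  -0.867] z [ 0.129 -0.992 -0.005]
 turn [ 1.8e+02 -1.0e-01  5.0e-01] | 180.0 | shift [ 1.  -0.5  0.6] 1.0
 turn [-0.  -0.3 -0.1] | 0.4 | shift [ 1.  -0.5  0.6] 1.0
```

View pics/side5.png

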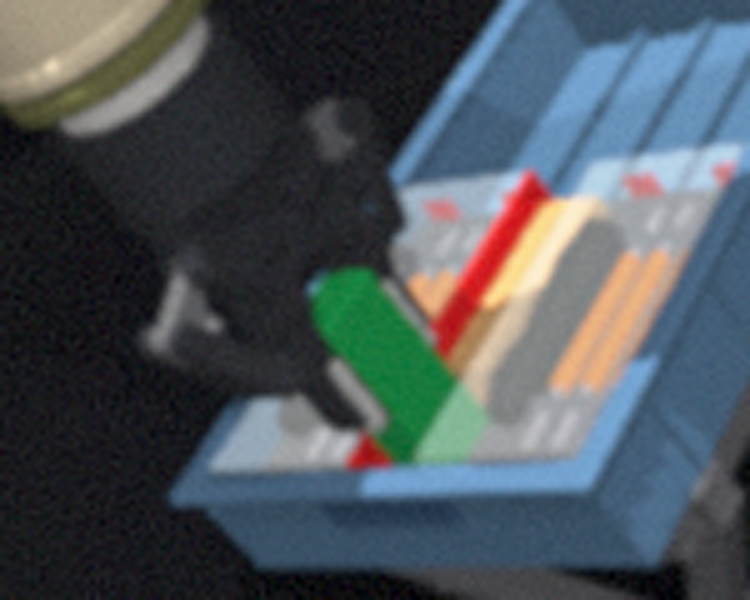

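```bash
python3 -m inch '[[[0,0,0],[0,0,8],1],[[0,0,0],[0,0,16],1],[[0,0,0],[0,0,24],1],[[0,0,0],[0,0,32],1]]'
python3 - <<'E'
from h import *
M=toteR();go(tote([-1,-11,63]),M[:,1],-M[:,2])
from workcell import readout
print("F in tote axes",readout.get_obs()["ft_force"]@M)
E
```

```text
clock: 7.62
position: [0.5805, 0.3196, 0.1415]
ee_rot: [0.316, 0.638, -0.582, 0.392]
ft_force: [3.6, 18.1, -1.0]
grip_width: 0.383
t 7.62 pos [0.5805 0.3196 0.1415] F [ 3.6 18.1 -1. ] grip 0.383 q [-0.46  0.87 -0.04  0.92 -0.16  1.83 -1.93]
tool x [-0.493 -0.052 -0.868] z [ 0.131 -0.991 -0.015]
 turn [-179.6    0.5   -1.2] | 179.6 | shift [  0.3  -1.1 113.4] 113.0
 turn [ 0.4 -0.8 -0.3] | 0.9 | shift [  0.3  -1.1 113.4] 113.0
F in tote axes [ 5.69899365 17.42808077  2.09838082]
```

```bash
python3 -m inch '[[[0,0,0],[0,0,10],1],[[0,0,0],[0,0,20],1],[[0,0,0],[0,0,30],1],[[0,0,0],[0,0,40],1]]'
python3 - <<'E'
from h import *
M=toteR();go(tote([-1,-11,63]),M[:,1],-M[:,2])
from workcell import readout,camera
print("F in tote axes",readout.get_obs()["ft_force"]@M)
for n in("top","side"):
    c=camera(n);cv2.imwrite(f"pics/{n}6.png",c["pixels"][:,:,::-1])
cv2.imwrite("pics/side6.png",cv2.resize(c["pixels"][190:330,150:350,::-1],None,fx=4,fy=4,interpolation=2))
E
```

```text
clock: 8.12
position: [0.5854, 0.2844, 0.1417]
ee_rot: [0.318, 0.641, -0.579, 0.391]
ft_force: [0.9, 17.0, -0.7]
grip_width: 0.388
t 8.12 pos [0.5854 0.2844 0.1417] F [ 0.9 17.  -0.7] grip 0.388 q [-0.42  0.84 -0.03  0.97 -0.15  1.82 -1.88]
tool x [-0.492 -0.045 -0.87 ] z [ 0.133 -0.991 -0.024]
 turn [-179.3    0.7   -1.8] | 179.3 | shift [ 0.5 -1.4 77.8] 78.0
 turn [ 0.7 -1.1 -0.4] | 1.4 | shift [ 0.5 -1.4 77.8] 78.0
F in tote axes [ 3.10644698 16.7582812   0.93930802]
```

View pics/side6.png

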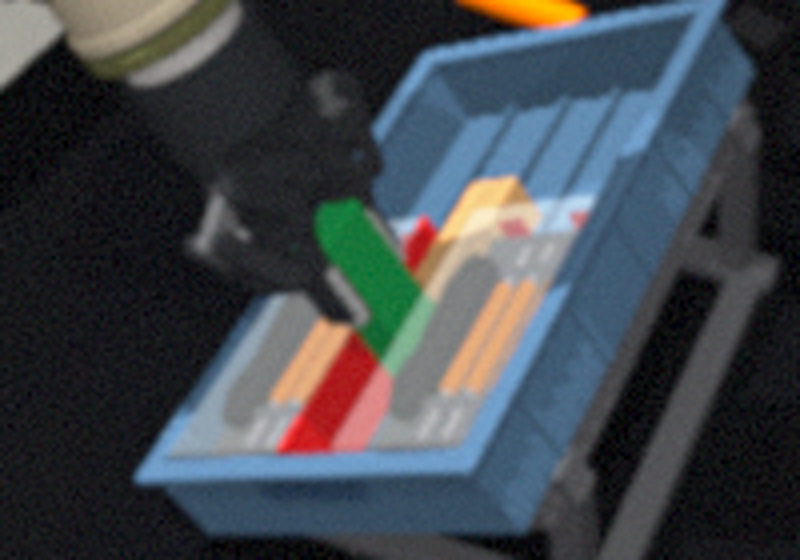

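```bash
python3 -m inch '[[[0.5,-1,-0.4],[0,-1,10],1],[[0.5,-1,-0.4],[0,-1,20],1],[[0.5,-1,-0.4],[0,-1,30],1],[[0.5,-1,-0.4],[0,-1,40],1],[[0.5,-1,-0.4],[0,-1,50],1]]'
python3 - <<'E'
from h import *
M=toteR();go(tote([-1,-11,63]),M[:,1],-M[:,2])
from workcell import readout,camera
print("F in tote axes",readout.get_obs()["ft_force"]@M)
E
```

```text
clock: 8.85
position: [0.5914, 0.2379, 0.1414]
ee_rot: [0.314, 0.638, -0.583, 0.393]
ft_force: [3.7, 19.0, -4.2]
grip_width: 0.387
t 8.85 pos [0.5914 0.2379 0.1414] F [ 3.7 19.  -4.2] grip 0.387 q [-0.37  0.82 -0.02  1.01 -0.13  1.81 -1.82]
tool x [-0.493 -0.057 -0.868] z [ 0.135 -0.991 -0.011]
 turn [-179.5    0.4   -0.7] | 179.5 | shift [ 1.6 -0.6 30.9] 31.0
 turn [ 0.5 -0.5 -0.2] | 0.7 | shift [ 1.6 -0.6 30.9] 31.0
F in tote axes [ 7.45966571 18.3693707  -0.51596888]
```

```bash
python3 -m inch '[[[0.3,-0.5,-0.2],[1,0,10],1],[[0.3,-0.5,-0.2],[1,0,20],1],[[0.3,-0.5,-0.2],[1,0,30],1],[[0.3,-0.5,-0.2],[1,0,33],1],[[0.3,-0.5,-0.2],[1,0,33],1]]'
python3 - <<'E'
from h import *
M=toteR();go(tote([-1,-11,63]),M[:,1],-M[:,2])
from workcell import readout,camera
print("F in tote axes",readout.get_obs()["ft_force"]@M)
for n in("top","side"):
    c=camera(n);cv2.imwrite(f"pics/{n}7.png",c["pixels"][:,:,::-1])
cv2.imwrite("pics/side7.png",cv2.resize(c["pixels"][190:330,150:350,::-1],None,fx=4,fy=4,interpolation=2))
E
```

```text
clock: 9.48
position: [0.5955, 0.2042, 0.1402]
ee_rot: [0.312, 0.635, -0.587, 0.394]
ft_force: [0.1, -0.1, -1.5]
grip_width: 0.386
t 9.47 pos [0.5955 0.2042 0.1402] F [ 0.1 -0.1 -1.5] grip 0.386 q [-0.34  0.81 -0.01  1.03 -0.11  1.81 -1.78]
tool x [-0.495 -0.067 -0.866] z [ 0.134 -0.991 -0.   ]
 turn [-1.799e+02  0.000e+00  1.000e-01] | 179.9 | shift [ 0.6 -0.6 -3. ] 3.0
 turn [ 0.1  0.  -0. ] | 0.1 | shift [ 0.6 -0.6 -3. ] 3.0
F in tote axes [ 0.89030239 -0.09353431 -1.26817481]
```

View pics/side7.png

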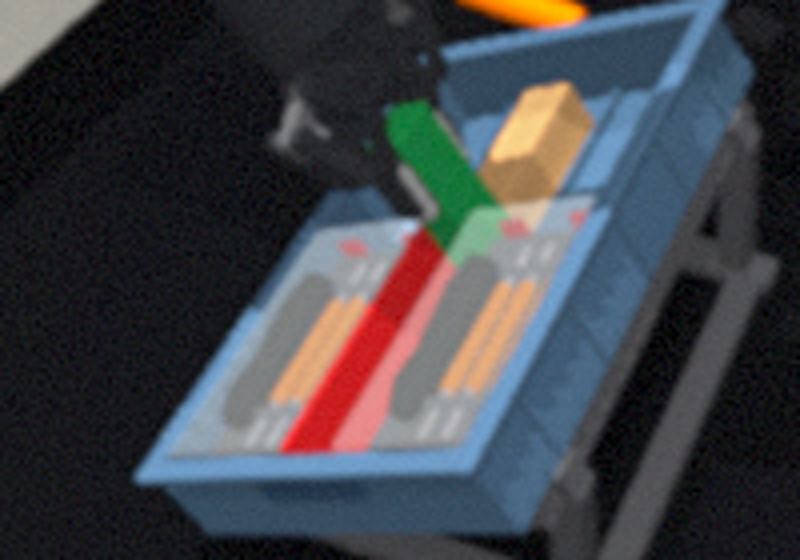

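View pics/top7.png

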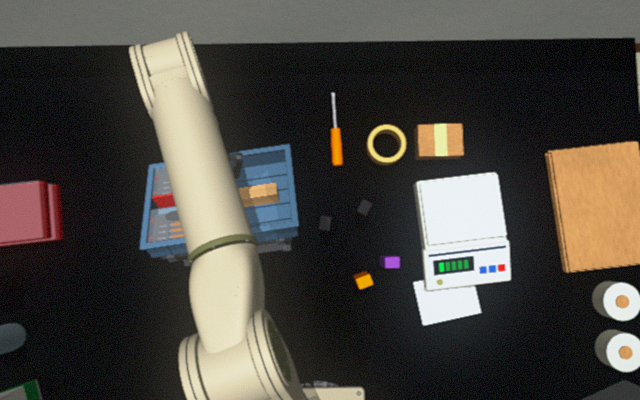

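```bash
python3 -m inch '[[[0,0,0],[0,0,-4],1],[[0,0,0],[-30,0,-4],1],[[0,0,0],[-70,0,-4],1],[[0,0,0],[-100,0,-4],1],[[0,0,0],[-100,0,-4],1]]'
python3 - <<'E'
from h import *
go([.52,.05,.29],yv(15));go([.4713,-.1125,.29],yv(25.6))
E
```

```text
clock: 10.2
position: [0.6435, 0.2158, 0.2262]
ee_rot: [0.314, 0.634, -0.585, 0.396]
ft_force: [0.3, -0.1, -1.5]
grip_width: 0.384
t 10.2 pos [0.6435 0.2158 0.2262] F [ 0.3 -0.1 -1.5] grip 0.384 q [-0.36  0.91  0.07  0.68 -0.16  2.06 -1.78]
tool x [-0.49  -0.065 -0.87 ] z [ 0.135 -0.991 -0.002]
 turn [167.2  44.2   2.9] | 173.0 | shift [  15.8 -157.5  147.5] 216.0
 turn [-7.1 -2.  29.6] | 30.5 | shift [  15.8 -157.5  147.5] 216.0
t 10.2 pos [0.6435 0.2158 0.2262] F [ 0.3 -0.1 -1.5] grip 0.384 q [-0.36  0.91  0.07  0.68 -0.16  2.06 -1.78]
tool x [-0.49  -0.065 -0.87 ] z [ 0.135 -0.991 -0.002]
 turn [157.2  41.5   6.6] | 162.8 | shift [  50.2 -218.6  302. ] 376.0
 turn [-17.4  -4.7  29.3] | 34.5 | shift [  50.2 -218.6  302. ] 376.0
```

```bash
python3 -m inch '[[[-1.5,-0.5,7],[-15,-40,10],1],[[-3,-1,14],[-15,-70,40],1],[[-5,-1.5,22],[-5,-100,80],1],[[-7.1,-2,29.6],[5,-130,115],1],[[-7.1,-2,29.6],[16,-157,147],1],[[-7.1,-2,29.6],[16,-157,147],1],[[-17.4,-4.7,29.3],[33,-188,225],1],[[-17.4,-4.7,29.3],[50,-219,302],1],[[-17.4,-4.7,29.3],[50,-219,302],1],[[-17.4,-4.7,29.3],[50,-219,302],1]]'
python3 - <<'E'
from h import *
go([.4713,-.1125,.061],yv(25.6))
E
```

```text
clock: 11.45
position: [0.4694, -0.1156, 0.2897]
ee_rot: [0.378, 0.598, -0.379, 0.597]
ft_force: [-0.7, 1.2, -1.0]
grip_width: 0.383
t 11.45 pos [ 0.4694 -0.1156  0.2897] F [-0.7  1.2 -1. ] grip 0.383 q [-0.1  -0.02  0.24  1.74  0.01  1.42 -0.99]
tool x [-0.003 -0.001 -1.   ] z [ 0.427 -0.904 -0.   ]
 turn [179.7   0.3   0. ] | 179.7 | shift [228.7   3.7  -1.9] 229.0
 turn [-0.3 -0.   0.2] | 0.4 | shift [228.7   3.7  -1.9] 229.0
```

```bash
python3 -m inch '[[[-0.3,0,0.2],[60,4,-2],1],[[-0.3,0,0.2],[120,4,-2],1],[[-0.3,0,0.2],[170,4,-2],1],[[-0.3,0,0.2],[205,4,-2],1],[[-0.3,0,0.2],[215,4,-2],1],[[-0.3,0,0.2],[215,4,-2],1]]'
python3 - <<'E'
from h import *
from workcell import camera
go([.4713,-.1125,.058],yv(25.6))
c=camera("side");cv2.imwrite("pics/side8.png",cv2.resize(c["pixels"][120:260,300:470,::-1],None,fx=4,fy=4,interpolation=2))
hsv=cv2.cvtColor(c["pixels"],cv2.COLOR_RGB2HSV);g=cv2.inRange(hsv,(50,100,30),(85,255,255))>0;g[:,:330]=0;g[:,400:]=0;g&=c["range_z"]>0
q=cloud(c)[g];print(np.percentile(q,[1,50,99],axis=0).round(4))
E
```

```text
clock: 12.2
position: [0.4715, -0.1115, 0.0747]
ee_rot: [0.377, 0.599, -0.377, 0.598]
ft_force: [0.6, 0.1, -0.1]
grip_width: 0.39
t 12.2 pos [ 0.4715 -0.1115  0.0747] F [ 0.6  0.1 -0.1] grip 0.39 q [-0.08  0.18  0.24  2.01 -0.05  0.96 -0.94]
tool x [-0.001  0.001 -1.   ] z [ 0.432 -0.902 -0.001]
 turn [-1.8e+02 -0.0e+00 -1.0e-01] | 180.0 | shift [16.7 -0.7  0.9] 17.0
 turn [ 0.  -0.1  0. ] | 0.1 | shift [16.7 -0.7  0.9] 17.0
[[ 0.4517 -0.1928 -0.0039]
 [ 0.4667 -0.0984  0.0301]
 [ 0.5182 -0.0866  0.1155]]
```

View pics/side8.png

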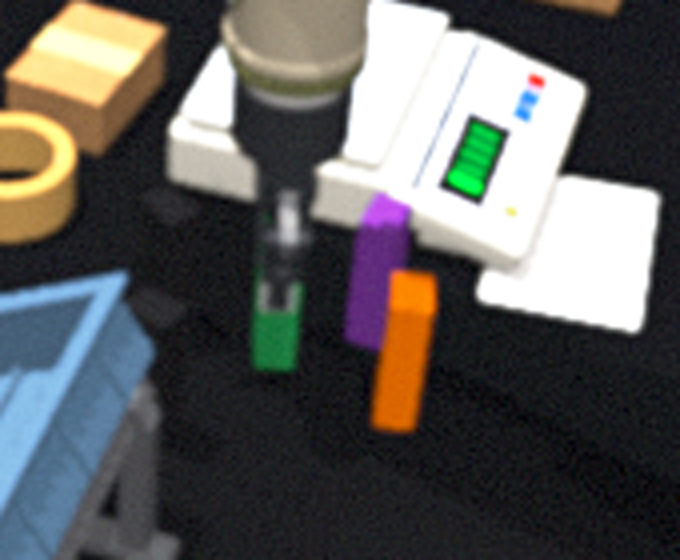

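```bash
python3 -m inch '[[[0,0,0],[5,0,0],1],[[0,0,0],[9,0,0],1],[[0,0,0],[12,0,0],1],[[0,0,0],[13,0,0],1]]'; python3 -m inch '[[[0,0,0],[1.5,0,0],1],[[0,0,0],[3,0,0],1],[[0,0,0],[3,0,0],1]]'
```

```text
clock: 12.75
position: [0.4721, -0.1117, 0.0624]
ee_rot: [0.377, 0.598, -0.376, 0.598]
ft_force: [0.2, 0.4, -1.5]
grip_width: 0.387
clock: 13.12
position: [0.472, -0.1118, 0.0593]
ee_rot: [0.377, 0.598, -0.376, 0.598]
ft_force: [0.0, -0.1, -0.7]
grip_width: 0.384
```

```bash
python3 -m inch '[[[0,0,0],[1.5,0,0],1],[[0,0,0],[2,0,0],1],[[0,0,0],[2,0,0],1]]'
```

```text
clock: 13.5
position: [0.4723, -0.1118, 0.0579]
ee_rot: [0.377, 0.598, -0.376, 0.598]
ft_force: [-3.2, 0.3, 7.9]
grip_width: 0.386
```

```bash
python3 -m inch '[[[0,0,0],[0,0,0],0.5],[[0,0,0],[0,0,0],0.4],[[0,0,0],[0,0,0],0.2],[[0,0,0],[0,0,0],0],[[0,0,0],[0,0,0],0]]'
python3 -m inch '[[[0,0,0],[-30,0,0],0],[[0,0,0],[-80,0,0],0],[[0,0,0],[-140,0,0],0],[[0,0,0],[-200,0,0],0],[[0,0,0],[-240,0,0],0]]'
python3 - <<'E'
from h import *
from workcell import camera
for n in("top","side"):
    c=camera(n);cv2.imwrite(f"pics/{n}9.png",c["pixels"][:,:,::-1]);np.savez(f"{n}9.npz",**c)
    hsv=cv2.cvtColor(c["pixels"],cv2.COLOR_RGB2HSV)
    M=toteR();v=np.load("tote.npy");P=cloud(c);Q=(P-[v[0],v[1],.085])@M*1e3
    m=cv2.inRange(hsv,(10,50,90),(28,190,255))>0
    k=m&(c["range_z"]>0)&(abs(Q[...,0])<60)&(Q[...,1]<40)&(Q[...,1]>-160)&(Q[...,2]>29)&(Q[...,2]<45)
    q=Q[k];print(n,len(q),np.percentile(q,[1,50,99],axis=0).round(1))
    print(cv2.minAreaRect(q[:,:2].astype(np.float32)))
    g=(cv2.inRange(hsv,(50,100,30),(85,255,255))>0)&(P[...,2]>.1)&(P[...,2]<.12)&(abs(P[...,0]-.47)<.05)&(abs(P[...,1]+.11)<.05);print("green",g.sum(),P[g].mean(0))
E
```

```text
clock: 14.12
position: [0.4723, -0.1118, 0.0579]
ee_rot: [0.377, 0.598, -0.376, 0.598]
ft_force: [0.1, 0.1, 0.1]
grip_width: 0.998
clock: 14.75
position: [0.4724, -0.1121, 0.301]
ee_rot: [0.378, 0.597, -0.376, 0.599]
ft_force: [0.4, 0.1, -1.3]
grip_width: 1.003
top 567 [[ -15.6 -130.3   29.8]
 [  -0.6  -82.5   36.3]
 [  19.2  -33.5   40.5]]
((1.4612884521484375, -82.10151672363281), (38.54972839355469, 98.45637512207031), 1.407357931137085)
green 0 [nan nan nan]
side 386 [[ -15.7 -129.1   29.2]
 [  -1.6  -74.9   36.1]
 [  19.5  -29.5   38.8]]
((2.1911449432373047, -79.88706970214844), (37.817474365234375, 102.8778305053711), 0.2238365262746811)
green 108 [ 0.46928788 -0.10656543  0.10797091]<stdin>:11: RuntimeWarning: Mean of empty slice.
  ret = um.true_divide(
```

View pics/side9.png

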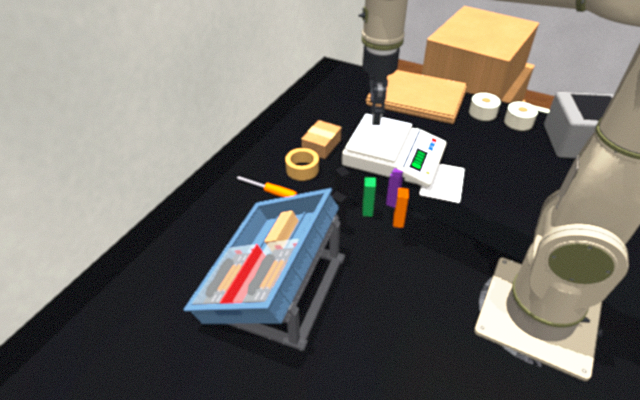

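View pics/top9.png

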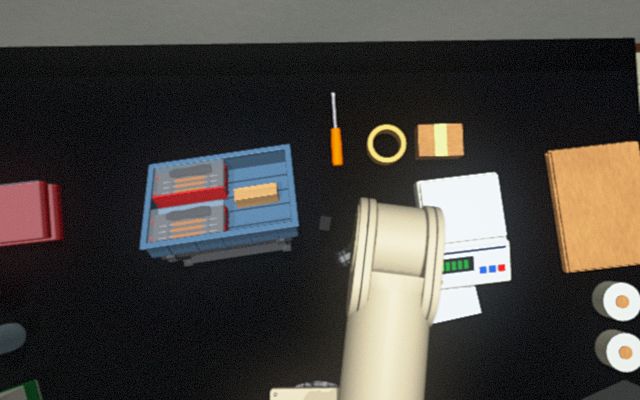

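Run:
```python
from h import *
M=toteR();p=tote([1.5,-81,100]);print(p);go(p,M[:,0],-M[:,2])
```

```text
[0.62402321 0.14046344 0.17085254]
t 14.85 pos [ 0.4738 -0.1124  0.3025] F [ 0.  -0.3 -0.7] grip 0.999 q [-0.11 -0.02  0.24  1.72  0.    1.44 -0.99]
tool x [ 0.008  0.    -1.   ] z [ 0.432 -0.902  0.003]
 turn [-70.2  26.3 -19.1] | 77.4 | shift [ 133.   243.7 -163.6] 322.0
 turn [105.1 -20.8 -28.7] | 110.9 | shift [ 133.   243.7 -163.6] 322.0
```

Run:
```python
from h import *
M=toteR();p=tote([1.5,-81,160]);print(p);go(p,M[:,0],-M[:,2])
```

```text
[0.65375994 0.14442918 0.22281406]
t 14.85 pos [ 0.4738 -0.1124  0.3025] F [ 0.  -0.3 -0.7] grip 0.999 q [-0.11 -0.02  0.24  1.72  0.    1.44 -0.99]
tool x [ 0.008  0.    -1.   ] z [ 0.432 -0.902  0.003]
 turn [-70.2  26.3 -19.1] | 77.4 | shift [  81.3  272.6 -154.1] 324.0
 turn [105.1 -20.8 -28.7] | 110.9 | shift [  81.3  272.6 -154.1] 324.0
```

```bash
python3 -m inch '[[[-9,3,-2],[0,40,-20],0],[[-18,7,-5],[0,90,-50],0],[[-27,10,-7],[0,140,-80],0],[[-36,13,-10],[10,190,-110],0],[[-45,17,-12],[20,230,-130],0],[[-54,20,-15],[40,260,-145],0],[[-62,23,-17],[60,272,-154],0],[[-70,26,-19],[81,272,-154],0],[[-70,26,-19],[81,272,-154],0],[[-70,26,-19],[81,272,-154],0]]'
python3 - <<'E'
from h import *
M=toteR();p=tote([1.5,-81,70]);go(p,M[:,0],-M[:,2])
E
```

```text
clock: 16.1
position: [0.6535, 0.1436, 0.224]
ee_rot: [-0.055, 0.862, 0.03, 0.502]
ft_force: [-0.4, 0.1, 1.2]
grip_width: 0.999
t 16.1 pos [0.6535 0.1436 0.224 ] F [-0.4  0.1  1.2] grip 0.999 q [-0.26  0.88  0.01  0.73 -0.08  2.04 -0.14]
tool x [-0.489 -0.065 -0.87 ] z [ 0.863  0.106 -0.494]
 turn [-0.5  0.4  0. ] | 0.6 | shift [90.8  0.8  0.3] 91.0
 turn [179.5   0.   -0.6] | 179.5 | shift [90.8  0.8  0.3] 91.0
```

```bash
python3 -m inch '[[[-0.5,0.4,0],[30,1,0],0],[[-0.5,0.4,0],[70,1,0],0],[[-0.5,0.4,0],[91,1,0],0],[[-0.5,0.4,0],[91,1,0],0]]'
python3 - <<'E'
from h import *
M=toteR();p=tote([1.5,-81,10]);go(p,M[:,0],-M[:,2])
from workcell import camera
c=camera("side");cv2.imwrite("pics/side10.png",cv2.resize(c["pixels"][160:300,190:350,::-1],None,fx=4,fy=4,interpolation=2))
E
```

```text
clock: 16.6
position: [0.6084, 0.138, 0.146]
ee_rot: [-0.056, 0.864, 0.032, 0.499]
ft_force: [0.8, 0.4, 0.4]
grip_width: 1.0
t 16.6 pos [0.6084 0.138  0.146 ] F [0.8 0.4 0.4] grip 1.0 q [-0.26  0.8  -0.    1.04 -0.07  1.82 -0.13]
tool x [-0.495 -0.065 -0.867] z [ 0.859  0.112 -0.499]
 turn [-0.1  0.1 -0. ] | 0.2 | shift [60.6  0.3  1.2] 61.0
 turn [ 1.799e+02 -1.000e-01 -1.000e-01] | 179.9 | shift [60.6  0.3  1.2] 61.0
```

View pics/side10.png

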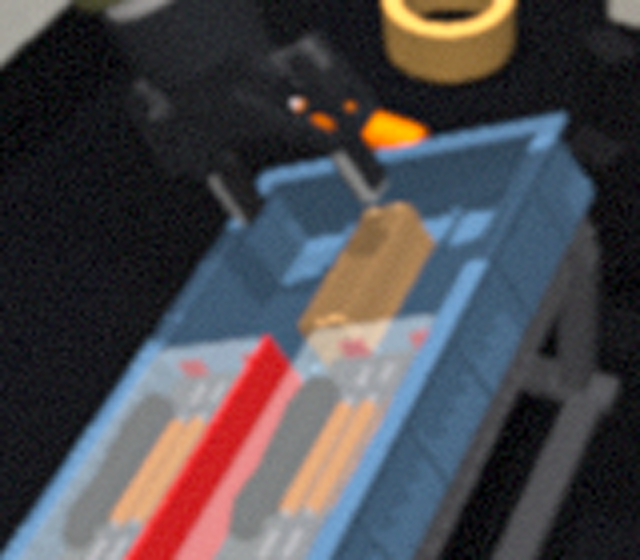

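Run:
```python
from h import *
c=load("side9.npz")
for l in([44,-81,83],[-41,-81,83],[1.5,-81,36]):print(proj(c,tote(l)))
```

```text
[[254.69824913 212.60903732]]
[[282.38630728 207.62258955]]
[[278.65745655 224.99550536]]
```

```bash
python3 -m inch '[[[0,0,0],[20,0,1],0],[[0,0,0],[40,0,1],0],[[0,0,0],[54,0,1],0],[[0,0,0],[60,0,1],0],[[0,0,0],[60,0,1],0]]'
python3 - <<'E'
from h import *
M=toteR();p=tote([1.5,-81,10]);go(p,M[:,0],-M[:,2])
E
```

```text
clock: 17.27
position: [0.5808, 0.1345, 0.0947]
ee_rot: [-0.056, 0.863, 0.032, 0.5]
ft_force: [0.2, 0.5, 0.2]
grip_width: 1.0
t 17.27 pos [0.5808 0.1345 0.0947] F [0.2 0.5 0.2] grip 1.0 q [-0.26  0.77 -0.01  1.19 -0.06  1.69 -0.13]
tool x [-0.493 -0.065 -0.868] z [ 0.86   0.113 -0.497]
 turn [-0.1  0.2 -0. ] | 0.2 | shift [ 2.3  0.2 -0.3] 2.0
 turn [ 1.799e+02 -1.000e-01 -3.000e-01] | 179.9 | shift [ 2.3  0.2 -0.3] 2.0
```

```bash
python3 -m inch '[[[0,0,0],[2,0,0],0.4],[[0,0,0],[2,0,0],0.55],[[0,0,0],[2,0,0],0.65],[[0,0,0],[2,0,0],0.75],[[0,0,0],[2,0,0],1],[[0,0,0],[2,0,0],1],[[0,0,0],[2,0,0],1]]' 60
python3 - <<'E'
from h import *
M=toteR();p=tote([1.5,-81,10]);go(p,M[:,0],-M[:,2])
from workcell import camera
c=camera("side");cv2.imwrite("pics/side11.png",cv2.resize(c["pixels"][160:300,190:350,::-1],None,fx=4,fy=4,interpolation=2))
E
```

```text
clock: 18.15
position: [0.5802, 0.1345, 0.0934]
ee_rot: [-0.056, 0.863, 0.033, 0.501]
ft_force: [5.5, 0.8, 5.1]
grip_width: 0.388
t 18.15 pos [0.5802 0.1345 0.0934] F [5.5 0.8 5.1] grip 0.388 q [-0.26  0.77 -0.01  1.2  -0.06  1.69 -0.13]
tool x [-0.492 -0.065 -0.868] z [ 0.861  0.113 -0.496]
 turn [-0.1  0.3 -0.1] | 0.3 | shift [ 0.8  0.2 -0.5] 1.0
 turn [ 1.799e+02 -1.000e-01 -4.000e-01] | 179.9 | shift [ 0.8  0.2 -0.5] 1.0
```

View pics/side11.png

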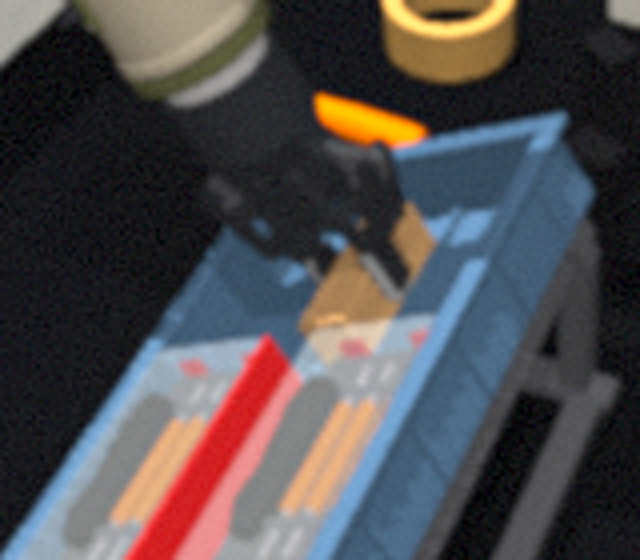

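```bash
python3 -m inch '[[[0,0,0],[-10,0,0],1],[[0,0,0],[-30,0,0],1],[[0,0,0],[-60,0,0],1],[[0,0,0],[-95,0,0],1],[[0,0,0],[-125,0,0],1],[[0,0,0],[-125,0,0],1]]'
python3 - <<'E'
from h import *
from workcell import camera
c=camera("side");cv2.imwrite("pics/side12.png",cv2.resize(c["pixels"][100:300,150:350,::-1],None,fx=3,fy=3,interpolation=2))
a=np.radians(5.94);x=[np.cos(a),np.sin(a),0]
for p in([.60,.02,.29],[.5475,-.357,.24]):go(p,x)
E
```

```text
clock: 18.95
position: [0.6426, 0.1427, 0.2029]
ee_rot: [-0.056, 0.863, 0.033, 0.502]
ft_force: [-0.5, 0.3, -2.4]
grip_width: 0.385
t 19.0 pos [0.6418 0.1426 0.2013] F [-0.4 -0.9 -2.3] grip 0.391 q [-0.26  0.86  0.01  0.82 -0.07  1.98 -0.13]
tool x [-0.492 -0.065 -0.868] z [ 0.861  0.113 -0.496]
 turn [  1.5 -29.7   0.4] | 29.8 | shift [ -48.5 -116.1  -93.8] 157.0
 turn [-172.6   -0.6  -45.8] | 178.5 | shift [ -48.5 -116.1  -93.8] 157.0
t 19.0 pos [0.6418 0.1426 0.2013] F [-0.4 -0.9 -2.3] grip 0.391 q [-0.26  0.86  0.01  0.82 -0.07  1.98 -0.13]
tool x [-0.492 -0.065 -0.868] z [ 0.861  0.113 -0.496]
 turn [  1.5 -29.7   0.4] | 29.8 | shift [  45.2 -483.1 -156.6] 510.0
 turn [-172.6   -0.6  -45.8] | 178.5 | shift [  45.2 -483.1 -156.6] 510.0
```

View pics/side12.png

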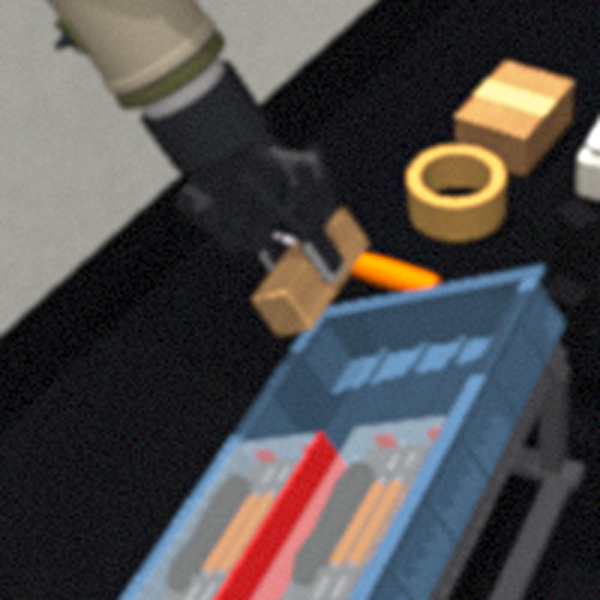

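```bash
python3 -m inch '[[[0,-5,0],[-48,0,-25],1],[[0.5,-12,0],[-60,-30,-45],1],[[1,-20,0],[-55,-75,-70],1],[[1.5,-29.7,0.4],[-48,-116,-94],1],[[1.5,-29.7,0.4],[-32,-170,-105],1],[[1.5,-29.7,0.4],[-12,-230,-115],1],[[1.5,-29.7,0.4],[5,-290,-125],1],[[1.5,-29.7,0.4],[20,-350,-135],1],[[1.5,-29.7,0.4],[32,-410,-145],1],[[1.5,-29.7,0.4],[45,-465,-153],1]]'
python3 -m inch '[[[0,0,0],[0,0,0],1],[[0,0,0],[0,0,0],1]]'
python3 - <<'E'
from h import *
a=np.radians(5.94);x=[np.cos(a),np.sin(a),0]
go([.5475,-.357,.11],x)
E
```

```text
clock: 20.25
position: [0.5465, -0.34, 0.2365]
ee_rot: [-0.036, 0.707, 0.037, 0.705]
ft_force: [2.0, -0.7, -1.3]
grip_width: 0.386
clock: 20.5
position: [0.5455, -0.3392, 0.2347]
ee_rot: [-0.035, 0.708, 0.037, 0.704]
ft_force: [-0.3, 0.6, -1.8]
grip_width: 0.388
t 20.5 pos [ 0.5455 -0.3392  0.2347] F [-0.3  0.6 -1.8] grip 0.388 q [ 0.3   0.37  0.24  1.41 -0.09  1.37  0.65]
tool x [-0.005  0.003 -1.   ] z [ 0.995  0.103 -0.005]
 turn [-0.  -0.3 -0.2] | 0.3 | shift [124.6 -18.3   0.8] 126.0
 turn [180.   -0.3   0.4] | 180.0 | shift [124.6 -18.3   0.8] 126.0
```

```bash
python3 -m inch '[[[0,-0.3,-0.2],[30,-18,1],1],[[0,-0.3,-0.2],[80,-18,1],1],[[0,-0.3,-0.2],[115,-18,1],1],[[0,-0.3,-0.2],[124,-18,1],1],[[0,-0.3,-0.2],[124,-18,1],1]]'
python3 - <<'E'
from h import *
a=np.radians(5.94);x=[np.cos(a),np.sin(a),0]
go([.5475,-.357,.083],x)
from workcell import camera
for n in("top","side"):
    c=camera(n);hsv=cv2.cvtColor(c["pixels"],cv2.COLOR_RGB2HSV)
    cv2.imwrite(f"pics/{n}13.png",cv2.resize(c["pixels"][80:300,280:530,::-1],None,fx=3,fy=2.7,interpolation=2))
    P=cloud(c);m=(cv2.inRange(hsv,(8,50,60),(28,200,255))>0)&(c["range_z"]>0)&(abs(P[...,0]-.547)<.08)&(abs(P[...,1]+.357)<.1)&(P[...,2]>.085)&(P[...,2]<.16)
    q=P[m]@R.from_euler("Z",a).as_matrix();print(n,m.sum(),np.percentile(q,[1,50,99],axis=0).round(4))
print(np.array([.5475,-.357,0])@R.from_euler("Z",a).as_matrix())
E
```

```text
clock: 21.12
position: [0.5482, -0.3556, 0.1111]
ee_rot: [-0.037, 0.706, 0.037, 0.706]
ft_force: [0.1, -0.7, -1.2]
grip_width: 0.386
t 21.12 pos [ 0.5482 -0.3556  0.1111] F [ 0.1 -0.7 -1.2] grip 0.386 q [ 0.33  0.48  0.23  1.53 -0.12  1.14  0.69]
tool x [ 0.001  0.    -1.   ] z [0.995 0.104 0.001]
 turn [ 0.  0. -0.] | 0.1 | shift [28.1 -1.3 -0.8] 28.0
 turn [-1.8e+02  0.0e+00  1.0e-01] | 180.0 | shift [28.1 -1.3 -0.8] 28.0
top 320 [[ 0.4911 -0.4041  0.1185]
 [ 0.5073 -0.3811  0.1359]
 [ 0.5249 -0.3594  0.1403]]
side 336 [[ 0.4909 -0.4539  0.1036]
 [ 0.5082 -0.383   0.1358]
 [ 0.5273 -0.3559  0.1506]]
[ 0.50761553 -0.4117423   0.        ]
```

View pics/side13.png

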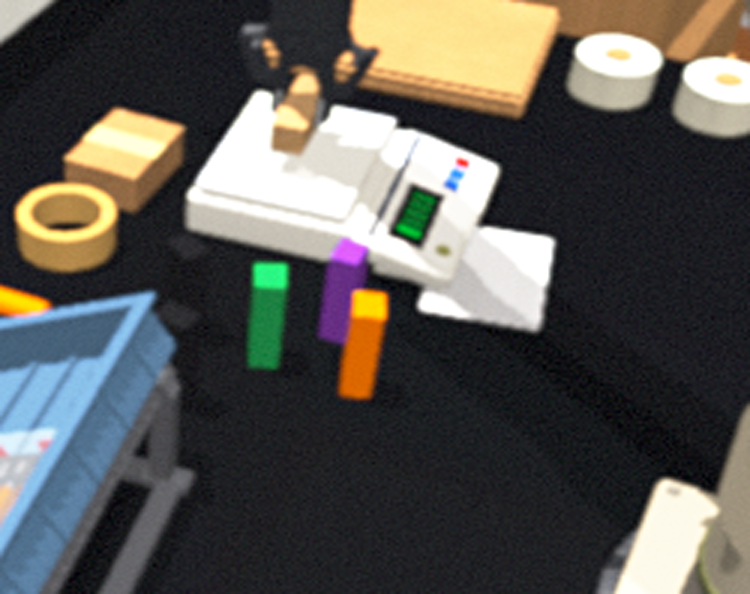

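```bash
python3 -m inch '[[[0,0,0],[10,-2,-0.8],1],[[0,0,0],[18,-2,-0.8],1],[[0,0,0],[22,-2,-0.8],1],[[0,0,0],[22,-2,-0.8],1]]';python3 -m inch '[[[0,0,0],[1.5,0,0],1],[[0,0,0],[3,0,0],1],[[0,0,0],[3,0,0],1]]'
```

```text
clock: 21.72
position: [0.5479, -0.3587, 0.0901]
ee_rot: [-0.037, 0.705, 0.036, 0.707]
ft_force: [-1.1, -0.4, -1.4]
grip_width: 0.387
clock: 22.1
position: [0.5479, -0.3586, 0.087]
ee_rot: [-0.037, 0.706, 0.036, 0.707]
ft_force: [-0.3, 0.3, -1.0]
grip_width: 0.388
```

```bash
python3 -m inch '[[[0,0,0],[1,0,0],1],[[0,0,0],[2,0,0],1],[[0,0,0],[2,0,0],1]]';python3 -m inch '[[[0,0,0],[0.7,0,0],1],[[0,0,0],[1.3,0,0],1],[[0,0,0],[1.3,0,0],1]]'
```

```text
clock: 22.48
position: [0.5479, -0.3585, 0.0848]
ee_rot: [-0.037, 0.706, 0.036, 0.707]
ft_force: [0.0, -0.3, -0.5]
grip_width: 0.387
clock: 22.85
position: [0.5479, -0.3585, 0.0835]
ee_rot: [-0.037, 0.706, 0.036, 0.707]
ft_force: [-0.7, 0.0, -1.0]
grip_width: 0.384
```

```bash
python3 -m inch '[[[0,0,0],[0.5,0,0],1],[[0,0,0],[1,0,0],1],[[0,0,0],[1,0,0],1]]'
```

```text
clock: 23.22
position: [0.5478, -0.3585, 0.0824]
ee_rot: [-0.037, 0.706, 0.036, 0.707]
ft_force: [0.3, 0.8, -1.5]
grip_width: 0.385
```

```bash
python3 -m inch '[[[0,0,0],[0.5,0,0],1],[[0,0,0],[1,0,0],1],[[0,0,0],[1,0,0],1]]'
python3 - <<'E'
from h import *
from workcell import camera
c=camera("side");cv2.imwrite("pics/side14.png",cv2.resize(c["pixels"][80:200,320:460,::-1],None,fx=5,fy=5,interpolation=2))
E
```

```text
clock: 23.6
position: [0.5479, -0.3585, 0.0818]
ee_rot: [-0.037, 0.706, 0.036, 0.707]
ft_force: [-1.9, 1.8, 4.4]
grip_width: 0.391
```

View pics/side14.png

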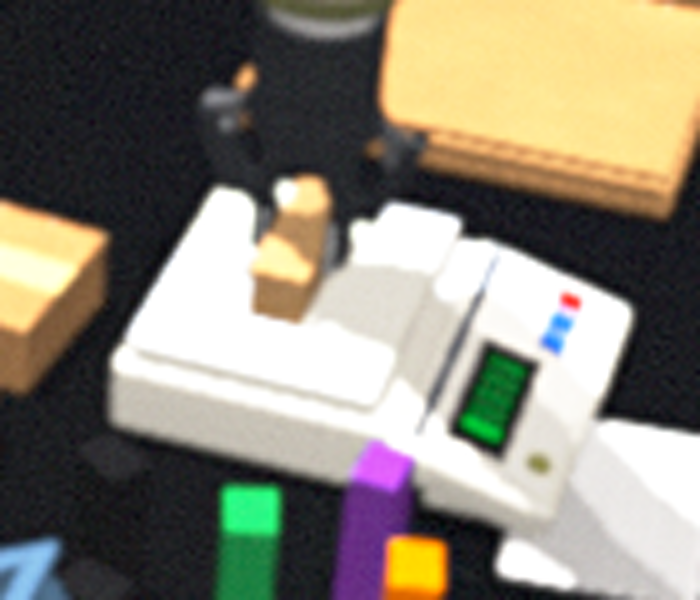

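```bash
python3 -m inch '[[[0,0,0],[0,0,0],0.5],[[0,0,0],[0,0,0],0.4],[[0,0,0],[0,0,0],0.2],[[0,0,0],[0,0,0],0],[[0,0,0],[0,0,0],0]]'
python3 -m inch '[[[0,0,0],[-20,0,0],0],[[0,0,0],[-70,0,0],0],[[0,0,0],[-130,0,0],0],[[0,0,0],[-180,0,0],0],[[0,0,0],[-180,0,0],0]]'
python3 -c "
from h import *
go([.25,-.5,.27],[1,.1,0])"
```

```text
clock: 24.28
position: [0.5479, -0.3586, 0.0818]
ee_rot: [-0.037, 0.706, 0.036, 0.707]
ft_force: [0.7, -0.7, 0.1]
grip_width: 1.0
clock: 24.9
position: [0.549, -0.3597, 0.2685]
ee_rot: [-0.038, 0.703, 0.034, 0.71]
ft_force: [0.7, -0.6, -0.4]
grip_width: 1.004
t 24.9 pos [ 0.549  -0.3597  0.2685] F [ 0.7 -0.6 -0.4] grip 1.004 q [ 0.33  0.38  0.25  1.34 -0.1   1.43  0.68]
tool x [ 0.01  -0.005 -1.   ] z [0.995 0.103 0.01 ]
 turn [0.2 0.5 0.4] | 0.7 | shift [  -3.8 -108.7 -311.8] 330.0
 turn [-179.8   -0.6    0.9] | 179.8 | shift [  -3.8 -108.7 -311.8] 330.0
```

Move aside so the top camera sees the pan.

```bash
python3 -m inch '[[[0,0,0],[-10,-30,-50],0],[[0,0,0],[-10,-50,-105],0],[[0,0,0],[-10,-70,-160],0],[[0,0,0],[-10,-90,-220],0],[[0,0,0],[-10,-108,-270],0],[[0,0,0],[-10,-108,-312],0],[[0,0,0],[-10,-108,-312],0],[[0,0,0],[-10,-108,-312],0]]'
python3 - <<'E'
from h import *
from workcell import camera
a=np.radians(5.94);Ra=R.from_euler("Z",a).as_matrix()
for n in("top","side"):
    c=camera(n);hsv=cv2.cvtColor(c["pixels"],cv2.COLOR_RGB2HSV)
    cv2.imwrite(f"pics/{n}15.png",c["pixels"][:,:,::-1])
    P=cloud(c);m=(cv2.inRange(hsv,(8,40,60),(28,200,255))>0)&(c["range_z"]>0)&(abs(P[...,0]-.547)<.09)&(abs(P[...,1]+.357)<.11)&(P[...,2]>.1)&(P[...,2]<.116)
    q=(P[m]-[.5475,-.357,0])@Ra;print(n,m.sum(),np.percentile(q,[1,50,99],axis=0).round(4),cv2.minAreaRect((q[:,:2]*1e3).astype(np.float32)))
    for nm,lo,hi in(("green",(50,100,30),(85,255,255)),("pur",(130,80,60),(160,255,255)),("ora",(5,180,150),(20,255,255))):
        g=(cv2.inRange(hsv,lo,hi)>0)&(P[...,2]>.1)&(P[...,2]<.12)&(abs(P[...,0]-.44)<.08)&(abs(P[...,1]+.13)<.08);print(nm,g.sum(),P[g].mean(0) if g.any() else 0)
E
```

```text
clock: 25.9
position: [0.2504, -0.4989, 0.2765]
ee_rot: [-0.039, 0.702, 0.035, 0.71]
ft_force: [0.9, 0.8, 1.3]
grip_width: 0.997
top 617 [[-0.0167 -0.0501  0.1021]
 [-0.0004  0.0002  0.1071]
 [ 0.016   0.0485  0.1117]] ((-0.24677371978759766, -0.7382354736328125), (33.34888458251953, 101.42530822753906), 0.7918868064880371)
green 165 [ 0.47065544 -0.11155734  0.1092834 ]
pur 166 [ 0.42463056 -0.17712213  0.10894899]
ora 45 [ 0.38138911 -0.11090516  0.10819131]
side 213 [[-0.0167 -0.0484  0.1011]
 [-0.0026  0.0059  0.1068]
 [ 0.0131  0.0524  0.112 ]] ((-1.8668699264526367, 1.4322776794433594), (32.726531982421875, 102.85162353515625), 3.294830083847046)
green 108 [ 0.46914476 -0.10672651  0.10787559]
pur 105 [ 0.42344963 -0.17211453  0.10756109]
ora 35 [ 0.37856874 -0.10125568  0.10418877]
```

View pics/top15.png

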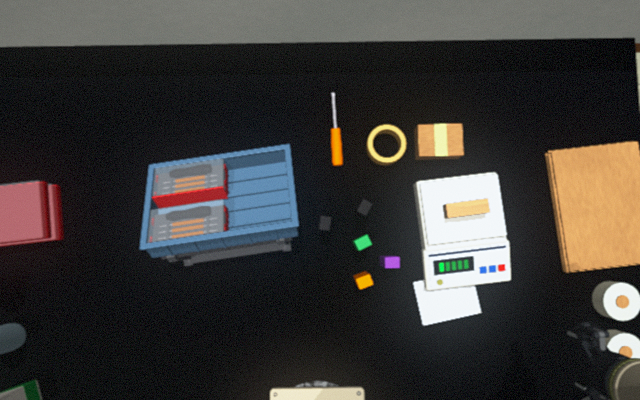

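View pics/side15.png

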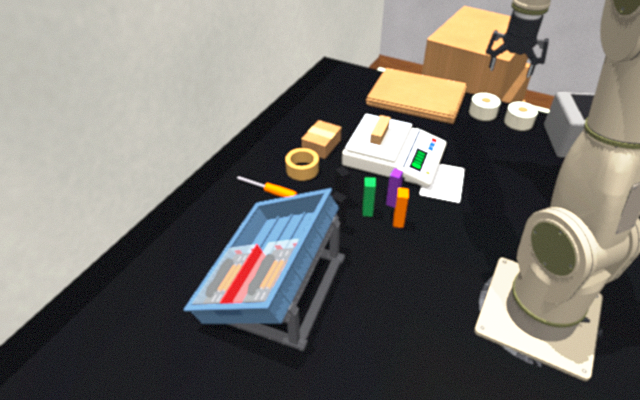

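The spacer lies flat and centred on the pan around pixel (466,208) in the top view. The green block stands at (363,242), and the other things are where they started.

```bash
python3 -c "
from workcell import manip,readout
print(readout.get_obs()['joint_velocities'].round(3));print(manip.hand_in())"
```

```text
[-0.003  0.005  0.003  0.    -0.     0.     0.002]
the job is handed in; nothing more can be done
None
```

The job is done and handed in at about 26 s. I used the green block to push the jammed spacer along the gap, about 140 mm of block travel. It needed roughly 17–19 N. I then stood the block back on the desk within about 1 mm of where it started, gripped the freed spacer and laid it on the pan.

Last checks:
- **Spacer:** The top camera puts it within 1 mm of the pan's centre, turned less than 1°. Its top is at 107 mm, against 108 mm expected for lying flat. The side camera reads it 2–3 mm off centre and turned about 3°. I took that as the side camera's own calibration offset and acted on the top view.
- **Green block:** It is upright at its original spot.
- **Other things:** The look-alikes, tape, carton and screwdriver show no movement in the pictures.
- **Robot:** It is clear of everything and still. No wrist force above about 20 N showed at the end of any move.
- **Joint limit:** Joint 6 reached its 2.06 rad limit while the tool was tilted high over the tote. It read no higher than 2.06, the listed limit.

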